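# Check a bench spring gauge against its set clip

### The job

Do the morning check of the spring pull gauge with the yellow handle: draw its handle straight out until the red pointer on its scale is level with the orange clip, and keep it there for a good second. Then ease the handle back in, without letting it snap, until it is fully home, and let go. Leave the gauge with the teal handle alone.

Things in the scene. Friction and masses are not known exactly. Their poses are not given: they have to be found in the camera images.
- yellow_grip (a point): Centre of the top of the yellow handle, 100 mm above the bench, moving with it. Handle: upright block 18 mm along x, 36 mm along y, 12 to 100 mm high. z up, x back along the gauge: pull out level along -x. At home 28 mm of free space lies behind it (a low 10 mm rod apart), then the fixed housing, 54 mm wide, 200 long, 44 high. A red pointer rides on its top, always 199 mm from this point along +x.
- set_clip: Orange clip, 10 mm along the scale, fixed on one edge of the yellow-handled gauge's housing: the length to reach, a pull of 40 to 80 mm. Origin: on the gauge's centre line, level with the clip's middle, 44 mm above the bench; axes as yellow_grip. Pointer and clip are level when this origin lies 199 mm along +x from that point. (The other gauge has a clip too, of no concern.)
- yellow_pull (a joint): How far the yellow handle is drawn out, in m: 0 fully home, 0.10 the end stop. A spring always draws it home: 1.5 N at home plus 120 N/m, some 6 to 11 N at the clip; let go there, it snaps back.
- teal_pull (a joint): The same for the other gauge, alike but with a teal handle; to be left at 0.

How it is judged:
By the outcome, as a careful person would: the job done as asked, in the order asked, and still so for the second after the job is handed in, with the robot touching nothing.
It also fails if it takes over 38 s, if anything falls off the work surface, if the arm or the gripper's body presses on something with over 40 N, if the wrist force passes 120 N, or if a joint passes its speed limit or range.

### The arm

A 6-joint arm with a two-finger parallel gripper is mounted at the origin on the work surface. World frame = base frame: x ahead of the robot, y to its left, z up, the work surface at z = 0. Lengths are in m, angles in rad, forces in N, time in s.
With the tool pointing down it reaches from about 0.425 to 0.95 m from the base axis. Payload 3.5 kg.
Tool frame: the origin (TCP) lies midway between the tips of the shut fingers; the grasp point (between the pads) lies 19 mm behind it; z points along the fingers, y is the direction in which the jaws open and shut (so a half turn about z gives the same grasp; the last joint's range is limited). The gripper opens to 85 mm and grips with 20 to 120 N. Pads are 22 mm wide; open, the fingers measure 114 mm over their backs; the gripper's body (76 mm by 85 mm) begins 54 mm behind the grasp point. The pads swing forward as they close: fully open they stand 13 mm farther back than shut.
Start: joints at [-1.362, 0.286, 1.577, -0, 1.279, -0.15], TCP at [0.237, -0.632, 0.191] pointing down, gripper open.
Joint ranges: [-2.77, 2.77], [-0.9, 2.22], [0.21, 2.48], [-1.53, 4.67], [0.24, 2.81], [-2.84, 2.84]. Speed limits (rad/s): [2.79, 2.79, 3.14, 3.14, 3.14, 3.14].

### API

Orientations are given as a rotation vector (axis times angle).
In Python, from station import arm, eyes gives the robot as it stands. The module is installed in compiled form; this text tells all that it offers.
- The arm moves only by the shell command python3 -m pendant 'ROWS' [OPENING] [FORCE]. ROWS is JSON, a list of rows, each an object of numbers: "dx", "dy", "dz": the shift along the tool's x, y, z in mm; "roll": the turn about the tool's z in degrees. In form: [{"dx": .., "dy": .., "dz": .., "roll": ..}, ...]. A call has 1 to 10 rows; each row is the pose to reach, as a shift and turn from the pose commanded when the call began, along the tool's axes at that moment; what a row does not reach only later rows make up. A row lasts 1/10 s, in which the tool goes at most 50 mm and 8.59 degrees, less where a joint would pass 70% of its speed; a pose out of reach is approached as far as the arm can. A call with a gripper value outside its range is refused whole. OPENING is the finger opening in mm, from 0 to 85.4, set as the call begins (- or left out, the last holds). The fingers move at their own pace and stop on an object; FORCE is the grip in N (left out, the last holds). Time passes only in rows, so rows that repeat a pose let the fingers close. It gives the time, the measured TCP pose, the force and the opening at its end, in the units of the state.
- arm.observe(): the state, without advancing time (a new reading comes with each control period).
- eyes.capture(name): name is "side" or "top" or "wrist"; returns (picture, depth): 384x512x3 uint8, red, green, blue; 384x512 float32, m along the optical axis (not along the pixel's ray), 0 where there is no reading.
- eyes.camera_params(name): a dict with "mtx" (3x3 intrinsics, pixels), "dist_coeffs" ([k1, k2, p1, p2, k3] as OpenCV has them; the pictures are not rectified), "world_from_camera" (4x4, takes a point from camera to world coordinates); the wrist camera has in their place "tool_from_camera" (4x4, takes a point from camera to tool coordinates, whose origin is the TCP and whose axes are the flange's). Camera axes: x right, y up, looking along -z (the intrinsics and any distortion apply to the point x, -y, -z); pixel columns grow to the right and rows downward; lengths in m; the calibration is good to about 2 mm. A picture is of the moment at which its call begins: read the wrist's pose just before it. camera_params takes no time and is no camera call.
- arm.job_done(): hands the job in, once; it reports no verdict.
The state is a dict: "time": time; "joints": joint angles; "dq": joint speeds; "joint_efforts": joint torques, N m; "tool_pos": TCP position; "tool_rot": TCP orientation; "wrist_force": force on the tool from outside, world axes, zero at the start; "moment": the same for the moment, N m; "gripper_width": finger opening in m.
Only numpy, scipy, OpenCV 4.12 (cv2) and the standard library are available. Lean on these libraries where they do the work, as an engineer would, in place of code of your own. Each camera call takes 0.05 s, during which the arm holds its last target. There are 200 camera calls.

## Working session

There is one attempt and no reset: what is moved stays moved. The work goes in short steps, Python scripts to look and compute and a shell command to move; the robot and the scene stay as the last step left them, time stands still between calls to the robot, and variables do not carry over. Pictures are saved under pics/ and viewed, about 8 in all and at most 12, crops included, and the job is handed in when it is done.

```bash
mkdir -p pics; cat > h.py <<'E'
import numpy as np, cv2
from scipy.spatial.transform import Rotation as R
from station import arm, eyes
def cap(n):
    s=arm.observe(); p,d=eyes.capture(n); c=eyes.camera_params(n)
    if n=="wrist":
        T=np.eye(4);T[:3,:3]=R.from_rotvec(s["tool_rot"]).as_matrix();T[:3,3]=s["tool_pos"]
        W=T@np.array(c["tool_from_camera"])
    else: W=np.array(c["world_from_camera"])
    return p,d,np.array(c["mtx"]),np.array(c["dist_coeffs"]),W
def world(d,K,D,W):
    h,w=d.shape;v,u=np.mgrid[:h,:w]
    n=cv2.undistortPoints(np.stack([u,v],-1).reshape(-1,1,2).astype(float),K,D).reshape(h,w,2)
    P=np.stack([n[...,0]*d,-n[...,1]*d,-d],-1)
    return P@W[:3,:3].T+W[:3,3]
def save(n,p): cv2.imwrite("pics/"+n+".png",p[...,::-1])
E
python3 - <<'E'
from h import *
for n in("top","side"):
    p,d,K,D,W=cap(n);save(n+"1",p);np.savez(n+"1",p=p,d=d,P=world(d,K,D,W),K=K,D=D,W=W)
    print(W.round(3),(d>0).mean())
s=arm.observe();print({k:np.round(v,3) for k,v in s.items()}); print(R.from_rotvec(s["tool_rot"]).as_matrix().round(3))
E
```

```text
[[ 0.15   0.968 -0.201  0.527]
 [-0.989  0.148 -0.027 -0.041]
 [ 0.003  0.202  0.979  0.796]
 [ 0.     0.     0.     1.   ]] 0.9959564208984375
[[-0.923  0.257 -0.287  0.488]
 [-0.385 -0.645  0.66   0.43 ]
 [-0.015  0.719  0.694  0.555]
 [ 0.     0.     0.     1.   ]] 0.9959360758463541
{'time': np.float64(0.1), 'joints': array([-1.362,  0.287,  1.578, -0.   ,  1.279, -0.15 ]), 'dq': array([ 0.002, -0.002, -0.003,  0.002,  0.001, -0.002]), 'joint_efforts': array([ 1.0000e-03, -4.0729e+01, -2.9370e+01, -0.0000e+00,  3.0000e-03,
        0.0000e+00]), 'tool_pos': array([ 0.237, -0.631,  0.19 ]), 'tool_rot': array([-3.089, -0.56 ,  0.   ]), 'wrist_force': array([-0.066,  0.712, -0.458]), 'moment': array([ 0.   , -0.   , -0.023]), 'gripper_width': np.float64(0.085)}
[[ 0.936  0.351 -0.   ]
 [ 0.351 -0.936  0.002]
 [ 0.    -0.002 -1.   ]]
```

View pics/top1.png

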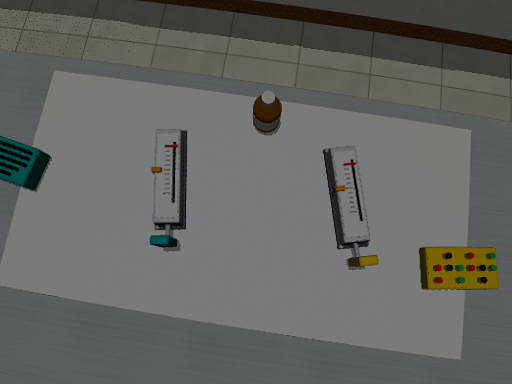

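View pics/side1.png

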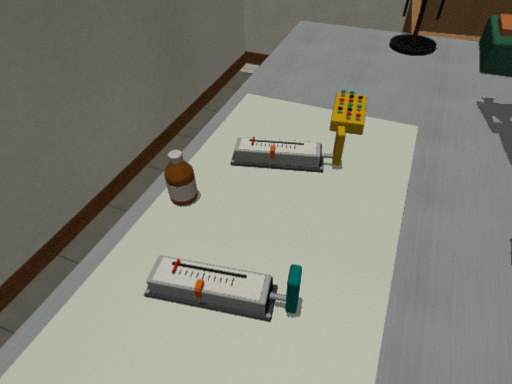

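The top view shows the yellow handle at about (362,261), its housing around (350,195), the pointer at (350,163) and the clip at (340,188). The side view agrees, with the teal gauge well away on the left. The yellow box at (460,268) is something else. Next I'll measure.

```bash
python3 - <<'E'
from h import *
for n,boxes in(("top",dict(handle=(340,385,245,275),ptr=(335,365,155,172),clip=(330,346,180,196),hous=(325,375,140,250),box=(415,500,240,295))),("side",dict(handle=(328,350,125,168),ptr=(245,260,133,148),clip=(264,280,143,160),hous=(230,326,132,172)))):
    f=np.load(n+"1.npz");p=f["p"];P=f["P"];hsv=cv2.cvtColor(p,cv2.COLOR_RGB2HSV)
    H,S,V=hsv[...,0],hsv[...,1],hsv[...,2]
    for k,(a,b,c,d) in boxes.items():
        m=np.zeros(H.shape,bool);m[c:d,a:b]=1
        if k in("handle",): m&=(S>150)&(H>18)&(H<35)&(P[...,2]>.093)
        if k=="ptr": m&=(S>120)&((H<6)|(H>174))
        if k=="clip": m&=(S>150)&(H>6)&(H<18)
        if k=="hous": m&=(S<80)&(abs(P[...,2]-.044)<.006)
        q=P[m]
        if len(q)<3: print(n,k,len(q));continue
        (cx,cy),sz,an=cv2.minAreaRect(q[:,:2].astype(np.float32))
        print(n,k,len(q),"mean",q.mean(0).round(4),"zmax",q[:,2].max().round(3),"rect",round(cx,4),round(cy,4),np.round(sz,4),round(an,2))
E
```

```text
top handle 178 mean [ 0.5756 -0.2501  0.0994] zmax 0.103 rect 0.5757 -0.2505 [0.0166 0.0351] 13.73
top ptr 28 mean [ 0.7705 -0.2103  0.0491] zmax 0.054 rect 0.7706 -0.2095 [0.0079 0.0227] 23.84
top clip 63 mean [ 0.7134 -0.1917  0.0495] zmax 0.057 rect 0.7137 -0.1935 [0.009  0.0191] 7.1
top hous 2333 mean [ 0.7044 -0.217   0.0443] zmax 0.05 rect 0.7087 -0.2168 [0.2005 0.0535] 15.08
top box 4675 mean [ 0.593  -0.4572  0.0274] zmax 0.796 rect 0.5735 -0.3054 [0.114  0.5357] 7.67
side handle 88 mean [ 0.5757 -0.2311  0.1085] zmax 0.555 rect 0.5297 0.0812 [0.0178 0.7015] 8.36
side ptr 13 mean [ 0.7495 -0.1575  0.0879] zmax 0.555 rect 0.6325 0.1065 [0.0049 0.7081] 23.78
side clip 52 mean [ 0.715  -0.1867  0.0452] zmax 0.056 rect 0.7156 -0.1908 [0.0077 0.0209] 9.2
side hous 1236 mean [ 0.7071 -0.2127  0.0435] zmax 0.047 rect 0.7107 -0.216 [0.2008 0.0575] 14.83
```

```bash
python3 -m pendant '[{"dx":45,"dy":-24,"roll":1},{"dx":90,"dy":-48,"roll":2},{"dx":135,"dy":-71,"roll":3},{"dx":180,"dy":-95,"roll":4},{"dx":226,"dy":-119,"roll":5},{"dx":271,"dy":-143,"roll":5.6},{"dx":316,"dy":-166,"roll":5.6},{"dx":361,"dy":-190,"roll":5.6},{"dx":395,"dy":-208,"roll":5.6},{"dx":420,"dy":-222,"roll":5.6}]' 85 60
python3 -m pendant '[{"dx":15,"dy":-10},{"dx":28,"dy":-19},{"dx":28,"dy":-19},{"dx":28,"dy":-19}]'
python3 - <<'E'
from h import *
p,d,K,D,W=cap("wrist");save("w1",p);np.savez("w1",p=p,d=d,P=world(d,K,D,W))
s=arm.observe();print(s["time"],s["tool_pos"],R.from_rotvec(s["tool_rot"]).as_matrix().round(4),s["wrist_force"])
E
```

```text
0.15 [ 0.2369216  -0.63142571  0.19032418] [[ 9.363e-01  3.511e-01 -4.000e-04]
 [ 3.511e-01 -9.363e-01  1.800e-03]
 [ 3.000e-04 -1.800e-03 -1.000e+00]] [ 0.58083574  0.26019359 -0.21883197]$[0]: bad value
$[0]: bad value
```

View pics/w1.png

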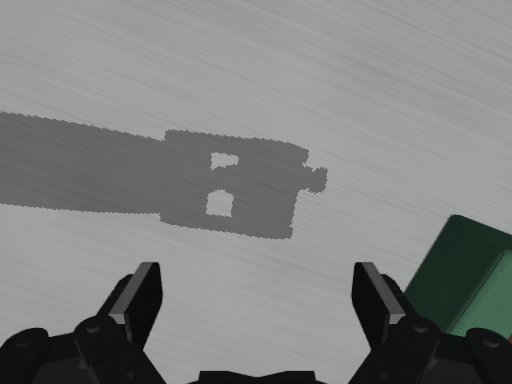

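The move was refused, so this picture only shows the bench at the start pose, with the fingers and a green box at lower right. Each row probably needs all four keys.

```bash
python3 -m pendant '[{"dx":45,"dy":-24,"dz":0,"roll":1},{"dx":90,"dy":-48,"dz":0,"roll":2},{"dx":135,"dy":-71,"dz":0,"roll":3},{"dx":180,"dy":-95,"dz":0,"roll":4},{"dx":226,"dy":-119,"dz":0,"roll":5},{"dx":271,"dy":-143,"dz":0,"roll":5.6},{"dx":316,"dy":-166,"dz":0,"roll":5.6},{"dx":361,"dy":-190,"dz":0,"roll":5.6},{"dx":395,"dy":-208,"dz":0,"roll":5.6},{"dx":420,"dy":-222,"dz":0,"roll":5.6}]' 85 60 && python3 -m pendant '[{"dx":15,"dy":-10,"dz":0,"roll":0},{"dx":28,"dy":-19,"dz":0,"roll":0},{"dx":28,"dy":-19,"dz":0,"roll":0},{"dx":28,"dy":-19,"dz":0,"roll":0}]' &&
python3 - <<'E'
from h import *
p,d,K,D,W=cap("wrist");save("w2",p);np.savez("w2",p=p,d=d,P=world(d,K,D,W))
s=arm.observe();print(s["time"],s["tool_pos"],R.from_rotvec(s["tool_rot"]).as_matrix().round(4),s["wrist_force"])
E
```

```text
time: 1.15
tool_pos: [0.5539, -0.2736, 0.1911]
tool_rot: [-3.114, -0.413, -0.0]
wrist_force: [0.1, -1.2, -0.2]
gripper_width: 0.0851
time: 1.55
tool_pos: [0.574, -0.2518, 0.1912]
tool_rot: [3.115, 0.408, -0.001]
wrist_force: [-0.1, -0.4, 0.1]
gripper_width: 0.085
1.6 [ 0.57384666 -0.25214215  0.1913089 ] [[ 9.664e-01  2.569e-01 -5.000e-04]
 [ 2.569e-01 -9.664e-01 -3.000e-04]
 [-6.000e-04  2.000e-04 -1.000e+00]] [-0.82540744 -0.00978356  0.09575574]
```

View pics/w2.png

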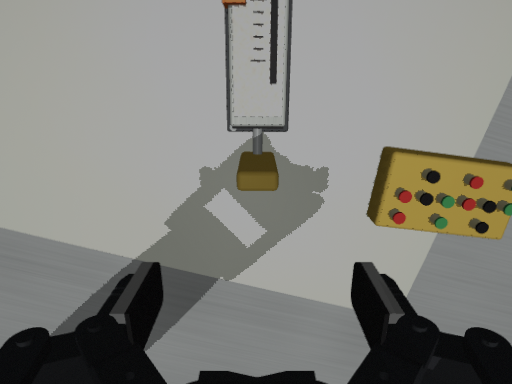

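The handle is at (258,170), in line with the fingers at column 256. The housing's front edge is at row 130, and the orange clip is just at the top edge (232,2). The fingers clear the yellow box by a wide margin.

```bash
python3 - <<'E'
from h import *
f=np.load("w2.npz");P=f["P"];s=arm.observe();Rm=R.from_rotvec(s["tool_rot"]).as_matrix();t=np.array(s["tool_pos"])
sub=np.zeros(P.shape[:2],bool);sub[100:230,190:330]=1
q=P[sub&(abs(P[...,2]-.1)<.006)];r=cv2.minAreaRect(q[:,:2].astype(np.float32));print("handle",len(q),q.mean(0),r)
c=np.array([*r[0],.1]);print("tool frame mm",((c-t)@Rm*1000).round(1))
sub[:]=0;sub[0:140,215:300]=1
q=P[sub&(abs(P[...,2]-.044)<.005)];r=cv2.minAreaRect(q[:,:2].astype(np.float32));print("housing",len(q),q.mean(0).round(4),r)
g=(q-t)@Rm*1000;print("hous tool x min",g[:,0].min(),"y range",np.percentile(g[:,1],[1,99]))
for a in(40,70,100):
  k=abs(g[:,0]-a)<4;print(a,np.percentile(g[k,1],[2,98]) if k.any() else None)
E
```

```text
handle 846 [ 0.57841684 -0.25072862  0.09963979] ((0.5776851773262024, -0.2512059211730957), (0.01790827512741089, 0.035293929278850555), 14.820993423461914)
tool frame mm [ 4.   0.1 91.3]
housing 7428 [ 0.6698 -0.2272  0.045 ] ((0.6666444540023804, -0.227382630109787), (0.11179530620574951, 0.05854472145438194), 16.190961837768555)
hous tool x min 40.50622018121992 y range [-26.21662292  26.73088436]
40 [-23.76373229  24.10956213]
70 [-25.82320899  25.25313056]
100 [-25.25377476  26.23117035]
```

```bash
python3 -m pendant '[{"dx":3,"dy":0,"dz":35,"roll":0},{"dx":3,"dy":0,"dz":70,"roll":0},{"dx":3,"dy":0,"dz":105,"roll":0},{"dx":3,"dy":0,"dz":125,"roll":0},{"dx":3,"dy":0,"dz":131,"roll":0},{"dx":3,"dy":0,"dz":131,"roll":0},{"dx":3,"dy":0,"dz":131,"roll":0}]' && python3 -m pendant '[{"dx":0,"dy":0,"dz":0,"roll":0},{"dx":0,"dy":0,"dz":0,"roll":0},{"dx":0,"dy":0,"dz":0,"roll":0},{"dx":0,"dy":0,"dz":0,"roll":0},{"dx":0,"dy":0,"dz":0,"roll":0},{"dx":0,"dy":0,"dz":0,"roll":0},{"dx":0,"dy":0,"dz":0,"roll":0},{"dx":0,"dy":0,"dz":0,"roll":0}]' 25 70
```

```text
time: 2.3
tool_pos: [0.5782, -0.2516, 0.0622]
tool_rot: [3.113, 0.407, 0.003]
wrist_force: [0.7, 0.2, 0.4]
gripper_width: 0.0849
time: 3.1
tool_pos: [0.5774, -0.2502, 0.0604]
tool_rot: [-3.115, -0.409, 0.0]
wrist_force: [0.0, 0.7, -0.0]
gripper_width: 0.0253
```

The fingers closed to 25 mm on a 36 mm handle without stopping, so the handle isn't between them. I'll look.

```bash
python3 - <<'E'
from h import *
a=cap("side");b=cap("wrist");np.savez("s2",p=a[0],P=world(a[1],*a[2:]))
c=cv2.resize(a[0][60:200,240:420],None,fx=3,fy=3,interpolation=cv2.INTER_CUBIC)
b=cv2.resize(b[0],(400,300));o=np.zeros((720,540,3),np.uint8);o[:420]=c;o[420:,:400]=b
save("s2",cv2.resize(o,(450,600)))
E
```

```text
(no output)
```

View pics/s2.png

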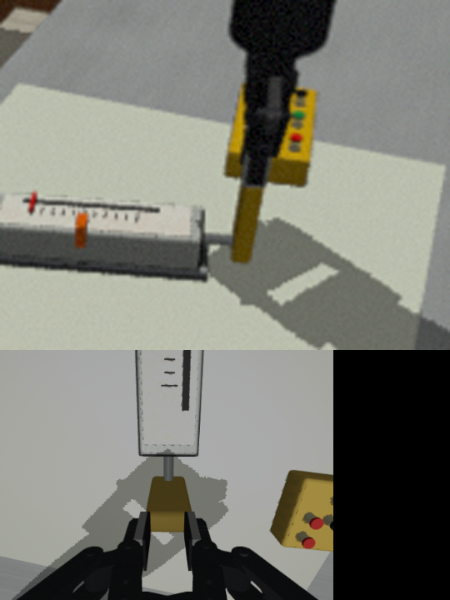

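```bash
python3 - <<'E'
from h import *
p,d,K,D,W=cap("wrist");P=world(d,K,D,W);s=arm.observe();Rm=R.from_rotvec(s["tool_rot"]).as_matrix();t=np.array(s["tool_pos"])
g=(P-t)@Rm*1000
print(K.round(1),np.array(eyes.camera_params("wrist")["tool_from_camera"]).round(3))
for v in range(190,330,8):print(v,[tuple(g[v,u].round(0).astype(int)) for u in(205,222,240,258,276,294,311)])
save("w3",cv2.resize(p[170:384,150:370],None,fx=2.5,fy=2.5,interpolation=cv2.INTER_CUBIC))
E
```

```text
[[336.6   0.  256.6]
 [  0.  336.6 195.6]
 [  0.    0.    1. ]] [[-0.001  0.946  0.325  0.085]
 [ 1.     0.001  0.    -0.   ]
 [ 0.     0.325 -0.946 -0.183]
 [ 0.     0.     0.     1.   ]]
190 [(np.int64(6), np.int64(-39), np.int64(59)), (np.int64(6), np.int64(-27), np.int64(59)), (np.int64(6), np.int64(-13), np.int64(60)), (np.int64(16), np.int64(1), np.int64(29)), (np.int64(6), np.int64(14), np.int64(59)), (np.int64(6), np.int64(28), np.int64(59)), (np.int64(6), np.int64(41), np.int64(60))]
198 [(np.int64(0), np.int64(-40), np.int64(60)), (np.int64(0), np.int64(-27), np.int64(59)), (np.int64(8), np.int64(-12), np.int64(34)), (np.int64(10), np.int64(1), np.int64(29)), (np.int64(8), np.int64(13), np.int64(35)), (np.int64(0), np.int64(28), np.int64(59)), (np.int64(0), np.int64(41), np.int64(59))]
206 [(np.int64(-6), np.int64(-40), np.int64(58)), (np.int64(-7), np.int64(-27), np.int64(59)), (np.int64(9), np.int64(-11), np.int64(19)), (np.int64(9), np.int64(0), np.int64(18)), (np.int64(8), np.int64(12), np.int64(19)), (np.int64(-7), np.int64(28), np.int64(59)), (np.int64(-7), np.int64(4
[... 4102 characters left out ...]
-77)), (np.int64(13), np.int64(18), np.int64(-90))]
318 [(np.int64(13), np.int64(-17), np.int64(-95)), (np.int64(0), np.int64(-13), np.int64(-79)), (np.int64(-112), np.int64(-15), np.int64(60)), (np.int64(-111), np.int64(1), np.int64(58)), (np.int64(-111), np.int64(16), np.int64(59)), (np.int64(-1), np.int64(14), np.int64(-78)), (np.int64(12), np.int64(17), np.int64(-94))]
326 [(np.int64(13), np.int64(-16), np.int64(-98)), (np.int64(-3), np.int64(-14), np.int64(-79)), (np.int64(-120), np.int64(-15), np.int64(59)), (np.int64(-120), np.int64(1), np.int64(60)), (np.int64(-119), np.int64(16), np.int64(58)), (np.int64(-2), np.int64(14), np.int64(-80)), (np.int64(13), np.int64(16), np.int64(-98))]
```

View pics/w3.png

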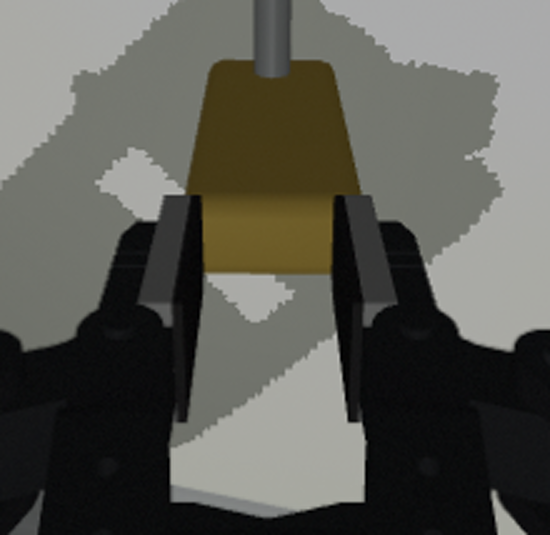

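The depth says the handle top is at tool z = -40 mm, while the fingertips show at about -50 mm. The tips therefore sit above the handle, not at the stated TCP. I'll check that against the side camera picture I already have.

```bash
python3 - <<'E'
from h import *
f=np.load("s2.npz");P=f["P"];p=f["p"]
t=np.array([.5774,-.2502,.0604]);yaw=np.arctan2(.2569,.9664);
Rm=np.array([[np.cos(yaw),np.sin(yaw),0],[np.sin(yaw),-np.cos(yaw),0],[0,0,-1]])
g=(P-t)@Rm*1000
for v in range(70,170,5):
  print(v,[(u,*g[v,u].round(0).astype(int).tolist(),int(p[v,u].max())) for u in range(335,353,4)])
s=arm.observe();print(s["joints"],s["time"],s["gripper_width"],s["wrist_force"])
E
```

```text
70 [(335, 34, -19, -184, 0), (339, 27, -29, -188, 19), (343, 20, -32, -190, 19), (347, 13, -36, -192, 21), (351, 7, -38, -194, 21)]
75 [(335, 32, -22, -175, 3), (339, 26, -31, -180, 9), (343, 19, -34, -182, 14), (347, 12, -36, -183, 15), (351, 5, -37, -183, 15)]
80 [(335, -8, 429, 61, 136), (339, 24, -31, -170, 25), (343, 18, -36, -173, 16), (347, 10, -37, -173, 14), (351, 3, -38, -175, 19)]
85 [(335, -8, 402, 64, 139), (339, 19, 7, -140, 19), (343, 13, -10, -149, 8), (347, 9, -38, -164, 11), (351, 2, -38, -164, 18)]
90 [(335, -7, 364, 61, 140), (339, 20, -18, -142, 27), (343, 13, -23, -146, 25), (347, 8, -39, -154, 15), (351, 0, -37, -154, 24)]
95 [(335, -6, 334, 61, 138), (339, 19, -20, -133, 15), (343, 13, -36, -142, 11), (347, 6, -41, -145, 36), (351, -1, -42, -146, 58)]
100 [(335, 0, 239, 25, 150), (339, 17, -21, -123, 20), (343, 11, -33, -130, 4), (347, 6, -53, -142, 37), (351, -1, -52, -141, 57)]
105 [(335, 1, 215, 26, 181), (339, 16, -23, -113, 21), (343, 13, -63, -136, 34), (347, 6, -62, -136, 55), (351, -2, -61, -136, 61)]
110 [(335, 1, 191, 28, 185), (339, 14, -24, -102, 3
[... 937 characters left out ...]
, 60, 190), (351, -41, 82, 60, 197)]
150 [(335, 8, -16, 5, 74), (339, -1, -16, 5, 85), (343, -20, 54, 56, 102), (347, -30, 59, 59, 113), (351, -40, 62, 60, 111)]
155 [(335, 6, -15, 20, 82), (339, -3, -17, 18, 88), (343, -20, 38, 59, 111), (347, -29, 38, 58, 108), (351, -39, 41, 60, 111)]
160 [(335, 4, -17, 33, 91), (339, -5, -18, 31, 85), (343, -19, 20, 61, 111), (347, -29, 23, 62, 114), (351, -38, 22, 60, 108)]
165 [(335, 0, -3, 59, 104), (339, -9, 0, 61, 98), (343, -19, 0, 60, 107), (347, -28, 2, 60, 109), (351, -37, 2, 60, 113)]
[-5.70036713e-01  3.21692301e-01  1.78699414e+00 -1.21243765e-05
  1.03298494e+00  7.39676133e-01] 3.25 0.024988329339331483 [-0.71261212  0.05349993  0.21371814]
```

Both cameras agree that the real fingertips are about 48 mm behind the reported TCP. The offset is along z only; x and y are centred. I'll open, go down another 47 mm and close again.

```bash
python3 -m pendant '[{"dx":0,"dy":0,"dz":0,"roll":0},{"dx":0,"dy":0,"dz":0,"roll":0},{"dx":0,"dy":0,"dz":0,"roll":0},{"dx":0,"dy":0,"dz":0,"roll":0},{"dx":0,"dy":0,"dz":0,"roll":0},{"dx":0,"dy":0,"dz":0,"roll":0}]' 80 70 && python3 -m pendant '[{"dx":0,"dy":0,"dz":12,"roll":0},{"dx":0,"dy":0,"dz":24,"roll":0},{"dx":0,"dy":0,"dz":36,"roll":0},{"dx":0,"dy":0,"dz":47,"roll":0},{"dx":0,"dy":0,"dz":47,"roll":0},{"dx":0,"dy":0,"dz":47,"roll":0}]' && python3 -m pendant '[{"dx":0,"dy":0,"dz":0,"roll":0},{"dx":0,"dy":0,"dz":0,"roll":0},{"dx":0,"dy":0,"dz":0,"roll":0},{"dx":0,"dy":0,"dz":0,"roll":0},{"dx":0,"dy":0,"dz":0,"roll":0},{"dx":0,"dy":0,"dz":0,"roll":0},{"dx":0,"dy":0,"dz":0,"roll":0},{"dx":0,"dy":0,"dz":0,"roll":0}]' 20 70
```

```text
time: 3.85
tool_pos: [0.5774, -0.2503, 0.0604]
tool_rot: [-3.115, -0.409, -0.0]
wrist_force: [-0.0, 0.4, -0.9]
gripper_width: 0.0799
time: 4.45
tool_pos: [0.5771, -0.2501, 0.0127]
tool_rot: [-3.114, -0.409, 0.001]
wrist_force: [0.7, -1.2, -0.5]
gripper_width: 0.0801
time: 5.25
tool_pos: [0.5781, -0.2514, 0.0144]
tool_rot: [3.113, 0.408, 0.002]
wrist_force: [-0.4, -4.3, 4.3]
gripper_width: 0.035
```

Gripped: the fingers stopped at 35 mm on the 36 mm handle. Now I'll pull slowly.

```bash
python3 -m pendant '[{"dx":-4,"dy":0,"dz":0,"roll":0},{"dx":-9,"dy":0,"dz":0,"roll":0},{"dx":-14,"dy":0,"dz":0,"roll":0},{"dx":-19,"dy":0,"dz":0,"roll":0},{"dx":-24,"dy":0,"dz":0,"roll":0},{"dx":-29,"dy":0,"dz":0,"roll":0},{"dx":-34,"dy":0,"dz":0,"roll":0},{"dx":-39,"dy":0,"dz":0,"roll":0},{"dx":-42,"dy":0,"dz":0,"roll":0},{"dx":-42,"dy":0,"dz":0,"roll":0}]'
cat > m.py <<'E'
from h import *
ax=np.array([.9664,.2569]);o=np.array([.5767,-.2508])
out=[]
for n,b in(("top",((320,380,140,215))),("side",(235,300,125,165))):
    p,d,K,D,W=cap(n);P=world(d,K,D,W)
    hsv=cv2.cvtColor(p,cv2.COLOR_RGB2HSV);H,S=hsv[...,0],hsv[...,1]
    m=np.zeros(H.shape,bool);m[b[2]:b[3],b[0]:b[1]]=1
    # ray through the pixel onto the plane z=zp, independent of noisy depth
    def loc(mask,zp):
        v,u=np.nonzero(mask);q=cv2.undistortPoints(np.stack([u,v],-1).reshape(-1,1,2).astype(float),K,D).reshape(-1,2)
        r=np.c_[q[:,0],-q[:,1],-np.ones(len(q))]@W[:3,:3].T
        w=W[:3,3]+r*((zp-W[2,3])/r[:,2])[:,None];a=(w[:,:2]-o);x=a@ax;y=a@np.array([-ax[1],ax[0]])
        return len(x),(x.mean()*1e3).round(1),(np.percentile(x,[3,97])*1e3).round(1),(y.mean()*1e3).round(1)
    red=m&(S>110)&((H<5)|(H>174));org=m&(S>140)&(H>=7)&(H<18)
    print(n,"red",loc(red,.049),"orange",loc(org&(P[...,2]>.040),.048))
    out.append(cv2.resize(p[b[2]-10:b[2]+80,b[0]-10:b[0]+90],None,fx=5,fy=5,interpolation=cv2.INTER_CUBIC))
import sys;save(sys.argv[1],cv2.resize(np.hstack(out),(800,360)))
s=arm.observe();print(s["time"],s["tool_pos"],s["wrist_force"],s["gripper_width"],((s["tool_pos"][:2]-o)@ax*1e3).round(1))
E
python3 m.py m1
```

```text
time: 6.25
tool_pos: [0.5391, -0.2616, 0.0145]
tool_rot: [3.113, 0.408, 0.009]
wrist_force: [6.9, -2.8, 1.0]
gripper_width: 0.0353
top red (27, np.float64(157.3), array([155.1, 159.7]), np.float64(-10.1)) orange (54, np.float64(148.2), array([143.4, 153. ]), np.float64(19.9))
side red (11, np.float64(159.3), array([157.6, 161. ]), np.float64(-8.7)) orange (40, np.float64(150.4), array([146.3, 154.7]), np.float64(21.6))
6.35 [ 0.53928334 -0.26150165  0.01445488] [ 6.99300317 -3.6314424   2.23264112] 0.03530644430321637 -38.9
```

View pics/m1.png

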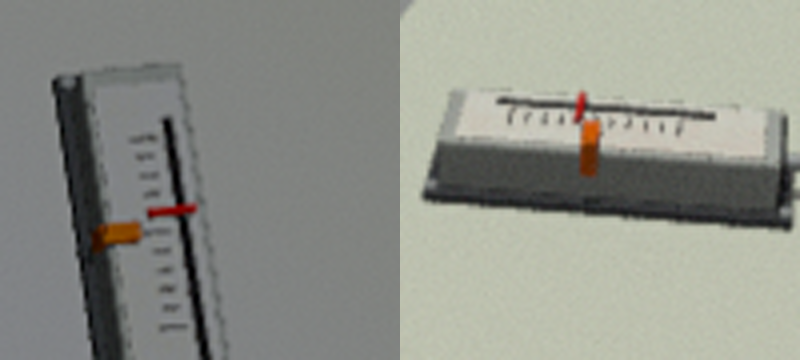

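Both views show the pointer about 9 mm short of the clip (9.1 mm from the top, 8.9 mm from the side).

```bash
python3 -m pendant '[{"dx":-2,"dy":0,"dz":0,"roll":0},{"dx":-4,"dy":0,"dz":0,"roll":0},{"dx":-6,"dy":0,"dz":0,"roll":0},{"dx":-8,"dy":0,"dz":0,"roll":0},{"dx":-9,"dy":0,"dz":0,"roll":0},{"dx":-9,"dy":0,"dz":0,"roll":0}]'; python3 m.py m2
```

```text
time: 6.95
tool_pos: [0.5309, -0.2637, 0.0145]
tool_rot: [3.113, 0.408, 0.01]
wrist_force: [8.1, -2.8, 0.9]
gripper_width: 0.0354
top red (28, np.float64(148.8), array([146.6, 150.8]), np.float64(-10.1)) orange (54, np.float64(148.2), array([143.4, 153. ]), np.float64(19.9))
side red (13, np.float64(150.9), array([148.7, 153.1]), np.float64(-8.2)) orange (39, np.float64(150.5), array([146.4, 154.6]), np.float64(21.1))
7.05 [ 0.53093623 -0.2636611   0.01446504] [ 8.29980296 -1.55577885  2.13803822] 0.03515249595585213 -47.5
```

The pointer is within about 0.5 mm of the clip. I'll nudge it 0.5 mm and hold for 2 s.

```bash
R='x'; python3 -m pendant '[{"dx":-0.5,"dy":0,"dz":0,"roll":0},{"dx":-0.5,"dy":0,"dz":0,"roll":0},{"dx":-0.5,"dy":0,"dz":0,"roll":0},{"dx":-0.5,"dy":0,"dz":0,"roll":0},{"dx":-0.5,"dy":0,"dz":0,"roll":0},{"dx":-0.5,"dy":0,"dz":0,"roll":0},{"dx":-0.5,"dy":0,"dz":0,"roll":0},{"dx":-0.5,"dy":0,"dz":0,"roll":0},{"dx":-0.5,"dy":0,"dz":0,"roll":0},{"dx":-0.5,"dy":0,"dz":0,"roll":0}]'; python3 -m pendant '[{"dx":0,"dy":0,"dz":0,"roll":0},{"dx":0,"dy":0,"dz":0,"roll":0},{"dx":0,"dy":0,"dz":0,"roll":0},{"dx":0,"dy":0,"dz":0,"roll":0},{"dx":0,"dy":0,"dz":0,"roll":0},{"dx":0,"dy":0,"dz":0,"roll":0},{"dx":0,"dy":0,"dz":0,"roll":0},{"dx":0,"dy":0,"dz":0,"roll":0},{"dx":0,"dy":0,"dz":0,"roll":0},{"dx":0,"dy":0,"dz":0,"roll":0}]'; python3 m.py m3
```

```text
time: 8.05
tool_pos: [0.5305, -0.2638, 0.0145]
tool_rot: [3.113, 0.408, 0.01]
wrist_force: [8.1, -1.8, 0.9]
gripper_width: 0.0355
time: 9.05
tool_pos: [0.5305, -0.2638, 0.0144]
tool_rot: [3.113, 0.408, 0.01]
wrist_force: [8.4, -2.6, 2.9]
gripper_width: 0.0352
top red (27, np.float64(148.5), array([146.2, 150.8]), np.float64(-9.6)) orange (56, np.float64(148.0), array([143.2, 153. ]), np.float64(20.2))
side red (11, np.float64(150.1), array([148.3, 152. ]), np.float64(-9.4)) orange (38, np.float64(150.2), array([146.3, 154.3]), np.float64(21.2))
9.15 [ 0.5305605  -0.26374883  0.01445345] [ 8.61351486 -3.12355599  1.85524876] 0.03513484514663478 -47.9
```

View pics/m3.png

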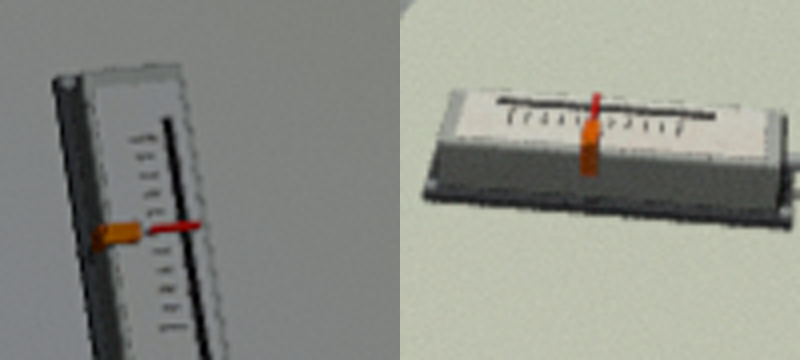

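The pointer is level with the clip in both views and held there. Now I'll ease it back 51.5 mm at about 25 mm/s, slowing near home.

```bash
python3 -m pendant '[{"dx":2,"dy":0,"dz":0,"roll":0},{"dx":4,"dy":0,"dz":0,"roll":0},{"dx":7,"dy":0,"dz":0,"roll":0},{"dx":10,"dy":0,"dz":0,"roll":0},{"dx":13,"dy":0,"dz":0,"roll":0},{"dx":16,"dy":0,"dz":0,"roll":0},{"dx":19,"dy":0,"dz":0,"roll":0},{"dx":22,"dy":0,"dz":0,"roll":0},{"dx":25,"dy":0,"dz":0,"roll":0},{"dx":28,"dy":0,"dz":0,"roll":0}]'; python3 -m pendant '[{"dx":2.5,"dy":0,"dz":0,"roll":0},{"dx":5,"dy":0,"dz":0,"roll":0},{"dx":7.5,"dy":0,"dz":0,"roll":0},{"dx":10,"dy":0,"dz":0,"roll":0},{"dx":12,"dy":0,"dz":0,"roll":0},{"dx":14,"dy":0,"dz":0,"roll":0},{"dx":16,"dy":0,"dz":0,"roll":0},{"dx":18,"dy":0,"dz":0,"roll":0},{"dx":20,"dy":0,"dz":0,"roll":0},{"dx":21,"dy":0,"dz":0,"roll":0}]';  python3 -m pendant '[{"dx":0.7,"dy":0,"dz":0,"roll":0},{"dx":1.5,"dy":0,"dz":0,"roll":0},{"dx":2,"dy":0,"dz":0,"roll":0},{"dx":2.5,"dy":0,"dz":0,"roll":0},{"dx":2.5,"dy":0,"dz":0,"roll":0},{"dx":2.5,"dy":0,"dz":0,"roll":0}]'; python3 m.py m4
```

```text
time: 10.15
tool_pos: [0.5568, -0.2569, 0.0144]
tool_rot: [3.113, 0.408, 0.007]
wrist_force: [4.7, -4.1, 3.4]
gripper_width: 0.0353
time: 11.15
tool_pos: [0.5765, -0.2518, 0.0145]
tool_rot: [3.112, 0.409, 0.005]
wrist_force: [2.8, -3.8, 4.7]
gripper_width: 0.035
time: 11.75
tool_pos: [0.5781, -0.2513, 0.0144]
tool_rot: [3.113, 0.409, 0.003]
wrist_force: [-0.0, -5.8, 5.0]
gripper_width: 0.0353
top red (29, np.float64(197.9), array([195.3, 201.8]), np.float64(-10.8)) orange (54, np.float64(148.2), array([143.4, 153. ]), np.float64(19.9))
side red (13, np.float64(199.4), array([196.9, 201.5]), np.float64(-7.0)) orange (38, np.float64(150.2), array([146.3, 154.7]), np.float64(21.6))
11.85 [ 0.57809171 -0.25132188  0.01445153] [ 0.19670241 -4.58819075  5.69855698] 0.03513673813550831 1.2
```

The pointer is back at 198 to 199 mm and the force matches what it was before the pull. I'll press home 1.5 mm to be sure, then release and lift.

```bash
python3 -m pendant '[{"dx":0.5,"dy":0,"dz":0,"roll":0},{"dx":1,"dy":0,"dz":0,"roll":0},{"dx":1.5,"dy":0,"dz":0,"roll":0},{"dx":1.5,"dy":0,"dz":0,"roll":0},{"dx":1.5,"dy":0,"dz":0,"roll":0}]'; python3 -m pendant '[{"dx":0,"dy":0,"dz":0,"roll":0},{"dx":0,"dy":0,"dz":0,"roll":0},{"dx":0,"dy":0,"dz":0,"roll":0},{"dx":0,"dy":0,"dz":0,"roll":0},{"dx":0,"dy":0,"dz":0,"roll":0},{"dx":0,"dy":0,"dz":0,"roll":0},{"dx":0,"dy":0,"dz":0,"roll":0}]' 75; python3 -m pendant '[{"dx":0,"dy":0,"dz":-15,"roll":0},{"dx":0,"dy":0,"dz":-35,"roll":0},{"dx":0,"dy":0,"dz":-60,"roll":0},{"dx":0,"dy":0,"dz":-90,"roll":0},{"dx":0,"dy":0,"dz":-120,"roll":0},{"dx":0,"dy":0,"dz":-140,"roll":0},{"dx":0,"dy":0,"dz":-150,"roll":0},{"dx":0,"dy":0,"dz":-150,"roll":0}]'; python3 m.py m5; python3 - <<'E'
from h import *
p,d,K,D,W=cap("wrist");P=world(d,K,D,W);m=np.zeros(d.shape,bool);m[90:260,180:340]=1
q=P[m&(abs(P[...,2]-.1)<.006)];print(len(q),cv2.minAreaRect(q[:,:2].astype(np.float32)))
p,d,*_=cap("top");save("t9",p)
E
```

```text
time: 12.35
tool_pos: [0.578, -0.2513, 0.0145]
tool_rot: [3.113, 0.409, -0.003]
wrist_force: [-6.2, -5.7, 7.6]
gripper_width: 0.0356
time: 13.05
tool_pos: [0.5789, -0.2498, 0.0134]
tool_rot: [-3.115, -0.409, 0.0]
wrist_force: [0.7, 0.1, -0.1]
gripper_width: 0.0751
time: 13.85
tool_pos: [0.5799, -0.2505, 0.1662]
tool_rot: [3.112, 0.409, 0.006]
wrist_force: [-0.5, 1.0, 0.2]
gripper_width: 0.0751
top red (28, np.float64(197.7), array([195.3, 200.2]), np.float64(-10.6)) orange (55, np.float64(148.1), array([143.2, 153. ]), np.float64(20.0))
side red (14, np.float64(199.3), array([196.9, 201.5]), np.float64(-7.7)) orange (38, np.float64(150.2), array([146.3, 154.3]), np.float64(22.0))
13.95 [ 0.57835195 -0.24962179  0.16269409] [-0.29823928 -0.21519294 -1.08813567] 0.07495485603068176 1.9
1019 ((0.5776599645614624, -0.2508147656917572), (0.018106456845998764, 0.0354837104678154), 15.247356414794922)
```

View pics/t9.png

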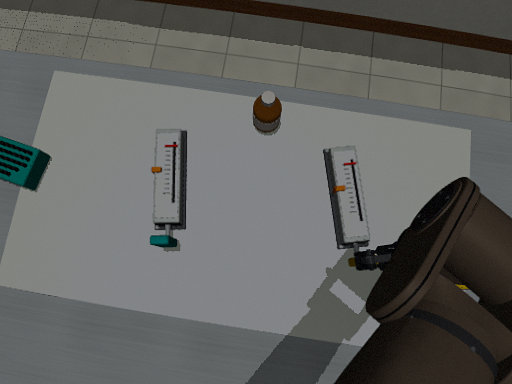

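The final view shows the yellow pointer back at (350,163), its home position, and the teal gauge unchanged. The gripper is clear above the handle, which is back at its first measured spot. I'm handing in.

```bash
python3 -c "
from station import arm
print(arm.job_done(), arm.observe()['time'])"
```

```text
the job is handed in; nothing more can be done
the job is handed in; nothing more can be done
```

The yellow gauge's check is done and handed in. I drew the handle out about 49 mm until the red pointer was level with the orange clip and held it there for over 2 s. I then eased it back in over about 2.6 s, pressed it lightly home, let go and lifted clear.

- **Level with the clip:** while holding, the top and side cameras put the pointer within 0.5 mm and 0.1 mm of the clip's middle.
- **Back home:** after release, the wrist camera put the handle within about 0.5 mm of where it started. The home stop pushed back at about 6 N during the last press before letting go.
- **Other checks:** the teal gauge looks unchanged in the final top view. The last reading before hand-in was about 14 s on the clock, with the gripper open and clear above the handle.

**What went wrong:**
- **Refused move:** the first move was refused because its rows lacked a key, and nothing moved.
- **First grasp:** it closed on empty air just above the handle. The fingertips are really about 48 mm short of the reported TCP, which both the wrist and side depth pictures showed. I corrected for that, and the second grasp held.

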